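Check the charge of two battery packs

ROBOT

A 6-joint arm with a two-finger parallel gripper is mounted at the origin on the work surface. World frame = base frame: x ahead of the robot, y to its left, z up, the work surface at z = 0. Lengths are in mm, angles in degrees, forces in N, time in s.
With the tool pointing down it reaches from about 300 to 875 mm from the base axis. Payload 6.4 kg.
Tool frame: the origin (TCP) lies at the centre of the arm's flange, where the gripper is bolted on; the fingertips stand 173 mm ahead of it and the grasp point (between the pads) lies 155 mm ahead of it; z points along the fingers, y is the line along which they close (so a half turn about z gives the same grasp; the last joint's range is limited). The gripper opens to 85 mm and grips with 20 to 120 N. Pads are 22 mm wide; open, the fingers measure 114 mm over their backs; the gripper's body (76 mm by 85 mm) begins 54 mm behind the grasp point. The pads swing forward as they close: fully open they stand 13 mm farther back than shut.
Start: joints at [53.039, 10.359, 92.074, -0, 77.567, -11.82], TCP at [244.282, 520.547, 404.688] pointing down, gripper open.
Joint ranges: [-171.53, 171.53], [-51.25, 118.39], [17.06, 147.69], [-65.23, 245.23], [0, 150.52], [-178.68, 178.68]. Speed limits (degrees/s): [147.25, 147.25, 172.46, 180, 180, 180].

INTERFACE

Orientations are given as [roll, pitch, yaw] about the fixed x, y, z axes, in that order (R = Rz(yaw) Ry(pitch) Rx(roll)).
In Python, from station import robot gives the robot as it stands.
- The arm moves only by the tool send_rows, never from a script. Its argument "moves" is a list of rows, each a list of 5 numbers: the shift along the world's x, y, z in cm, then the turn about the world's z in degrees, then the closure, from 0 (fully open) to 1 (shut). A call has 1 to 8 rows; each row shifts and turns the commanded pose from where the row before left it; what a row does not reach is not made up. A row lasts 1/10 s, in which the tool goes at most 50 mm and 8.59 degrees, less where a joint would pass 70% of its speed; a pose out of reach is approached as far as the arm can. A call with a gripper value outside its range is refused whole. The fingers move at their own pace and stop on an object; "newtons" is the grip in N (left out, the last holds). Time passes only in rows, so rows that do not move let the fingers close. It gives the time, the measured TCP pose, the force, the opening and the grip force at its end, in the units of the state.
- robot.get_state(): the state, without advancing time (a new reading comes with each control period).
- robot.camera(name): name is "side" or "top" or "wrist"; returns the picture (400x640x3 uint8, blue, green, red); there is no depth.
- robot.camera_params(name): a dict with "fx", "fy", "cx", "cy" (pixels), "view" (4x4, takes a point from world to camera coordinates). Camera axes: x right, y down, z forward; pixel columns grow to the right and rows downward; lengths in mm; the calibration is good to about 2 mm. A picture is of the moment at which its call begins: read the wrist's pose just before it. camera_params takes no time and is no camera call; for the wrist camera it gives the pose at the moment of the call.
- robot.sign_off(): hands the job in; it is judged then, once.
The state is a dict: "time_s": time; "joints": joint angles; "joint_velocities": joint speeds; "joint_efforts": joint torques, N m; "position": TCP position; "tool_rot": TCP orientation; "force": force on the tool from outside, world axes, zero at the start; "wrist_torque": the same for the moment, N m; "gripper_width": finger opening in mm; "grasp_force": force on a finger pad.
Only numpy, scipy, OpenCV 4.12 (cv2) and the standard library are available. Lean on these libraries where they do the work, as an engineer would, in place of code of your own. Each camera call takes 0.05 s, during which the arm holds its last target. There are 200 camera calls.

TASK

Check the charge of two of the tool battery packs standing on the bench, the orange one first and then the blue one: with the fingertips, gently press the white round check button on top of the pack fully in, keep it in for a second so that its lamps light, and let it spring out. Do not touch the yellow and green packs, leave every pack and everything else standing where it is (nothing is to be gripped, shoved or lifted), and finish clear of it all.

Things in the scene. Friction and masses are not known exactly. Their poses are not given: they have to be found in the camera images.
- orange_pack: orange plastic tool battery pack standing loose on the bench, 108 (x) x 68 (y) x 46 mm high, about 0.6 kg, with a black 56 x 46 mm contact block 5 mm high (51 mm over the bench) on the rear of its top; origin at the centre of its underside, x to the contact-block end, z up; its check button stands at x = -31 mm, y = 0
- orange_check_top (a point): centre of the top face of the orange pack's charge-check button: a white round button, 22 mm across, in a black collar (31 mm across, 3 mm high) on the pack's top; it stands 60 mm over the bench when out and 52 mm when fully in, and this point moves with it
- orange_check (a joint): how far the orange check button is pressed straight down: 0 out, 0.008 m fully in; spring, about 1.3 N at first and 5 N fully in; springs back when let go
- blue_pack: blue plastic tool battery pack standing loose on the bench, 108 (x) x 68 (y) x 46 mm high, about 0.6 kg, with a black 56 x 46 mm contact block 5 mm high (51 mm over the bench) on the rear of its top; origin at the centre of its underside, x to the contact-block end, z up; its check button stands at x = -31 mm, y = 0
- blue_check_top (a point): centre of the top face of the blue pack's charge-check button: a white round button, 22 mm across, in a black collar (31 mm across, 3 mm high) on the pack's top; it stands 60 mm over the bench when out and 52 mm when fully in, and this point moves with it
- blue_check (a joint): how far the blue check button is pressed straight down: 0 out, 0.008 m fully in; spring, about 1.3 N at first and 5 N fully in; springs back when let go
- yellow_pack: yellow plastic tool battery pack standing loose on the bench, 108 (x) x 68 (y) x 46 mm high, about 0.6 kg, with a black 56 x 46 mm contact block 5 mm high (51 mm over the bench) on the rear of its top; origin at the centre of its underside, x to the contact-block end, z up; its check button stands at x = -31 mm, y = 0
- yellow_check_top (a point): centre of the top face of the yellow pack's charge-check button: a white round button, 22 mm across, in a black collar (31 mm across, 3 mm high) on the pack's top; it stands 60 mm over the bench when out and 52 mm when fully in, and this point moves with it
- yellow_check (a joint): how far the yellow check button is pressed straight down: 0 out, 0.008 m fully in; spring, about 1.3 N at first and 5 N fully in; springs back when let go
- green_pack: green plastic tool battery pack standing loose on the bench, 108 (x) x 68 (y) x 46 mm high, about 0.6 kg, with a black 56 x 46 mm contact block 5 mm high (51 mm over the bench) on the rear of its top; origin at the centre of its underside, x to the contact-block end, z up; its check button stands at x = -31 mm, y = 0
- green_check_top (a point): centre of the top face of the green pack's charge-check button: a white round button, 22 mm across, in a black collar (31 mm across, 3 mm high) on the pack's top; it stands 60 mm over the bench when out and 52 mm when fully in, and this point moves with it
- green_check (a joint): how far the green check button is pressed straight down: 0 out, 0.008 m fully in; spring, about 1.3 N at first and 5 N fully in; springs back when let go
- tape_roll: grey roll of tape lying flat, 90 mm across, 40 mm high; origin at the centre of its underside; to be left alone
- screwdriver: red-handled screwdriver lying on the bench, about 200 mm long and 26 mm thick, origin at mid-length on the bench, its length along its x (handle to -x); to be left alone
- screw_jar: glass screw jar with a steel cap, 64 mm across, 85 mm high; origin at the centre of its underside; to be left alone
- paint_tin: blue-labelled paint tin, 90 mm across, 100 mm high; origin at the centre of its underside; to be left alone
- mug: white mug, 80 mm across, 90 mm high, handle at +y; origin at the centre of its underside; to be left alone
- offcut: pale wood offcut, 120 (x) x 60 (y) x 38 mm high; origin at the centre of its underside; to be left alone
There are look-alikes about, which are no part of the job. What is shaped like the orange_pack but pink or red is not meant.

How it is judged:
By the outcome, as a careful person would: the job done as asked, in the order asked, and still so for the second after the job is handed in, with the robot touching nothing.
It also fails if it takes over 48 s, if anything falls off the work surface, if the arm or the gripper's body presses on something with over 40 N, if the wrist force passes 120 N, or if a joint passes its speed limit or range.

## Working session

There is one attempt and no reset: what is moved stays moved. The work goes in short steps, Python scripts to look and compute and a tool call to move; the robot and the scene stay as the last step left them, time stands still between calls to the robot, and variables do not carry over. Pictures are saved under pics/ and viewed, at most 10 in all, crops included, and the job is handed in when it is done.

Besides the shell and the picture viewer there is one more tool, called as name([rows], argument=value, ...), one row to a line, values as JSON. send_rows: Moves the arm, as the interface text tells. Its arguments: {"type":"object","properties":{"moves":{"type":"array","items":{"type":"array","items":{"type":"number"}}},"newtons":{"type":"number"}},"required":["moves"]}

```bash
mkdir -p pics; python3 - <<'E'
from station import robot
import cv2,numpy as np
for n in("top","side"):
    im=robot.camera(n);cv2.imwrite(f"pics/{n}0.png",im);p=robot.camera_params(n);print(n,p["fx"],p["cx"],p["cy"],np.round(np.array(p["view"]),3).tolist())
print(robot.get_state())
E
```

```text
top 499.9933112613311 320.0639197180503 201.52175370122396 [[0.022, -1.0, 0.019, 23.183], [-0.995, -0.023, -0.092, 558.46], [0.092, -0.017, -0.996, 1426.52], [0.0, 0.0, 0.0, 1.0]]
side 500.55625444364864 313.83147743469897 199.04176362285554 [[0.816, -0.578, -0.015, -436.889], [-0.347, -0.468, -0.813, 260.044], [0.463, 0.668, -0.582, 1006.525], [0.0, 0.0, 0.0, 1.0]]
{'time_s': 0.1, 'joints': array([ 5.30379528e+01,  1.03974995e+01,  9.21252495e+01, -1.13325216e-03,
        7.75655621e+01, -1.18207084e+01]), 'joint_velocities': array([-0.03494539, -0.16719616, -0.12677496,  0.09489686,  0.01346911,
        0.08853521]), 'joint_efforts': array([ 2.02034971e-03, -4.45875120e+01, -3.52241600e+01, -8.63248852e-05,
        3.97049662e-03, -3.31846798e-05]), 'position': array([244.14849122, 520.35170503, 403.88107882]), 'tool_rot': array([-1.79913335e+02, -1.70076810e-02,  1.54858893e+02]), 'force': array([ 0.01384426, -0.11790568, -0.09236234]), 'wrist_torque': array([0.02022658, 0.01067115, 0.03727087]), 'grasp_force': 0.0, 'gripper_width': 85.32833422562744}
```

View pics/top0.png

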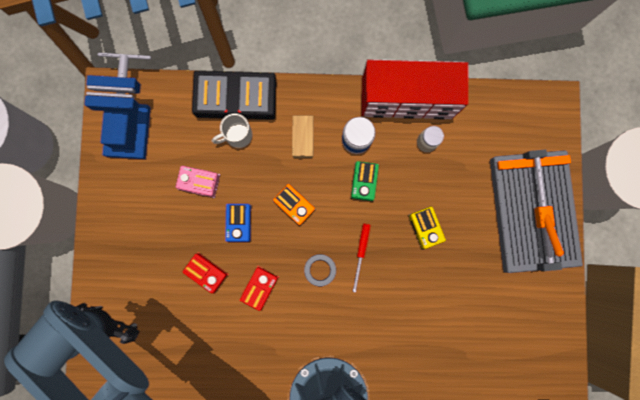

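View pics/side0.png

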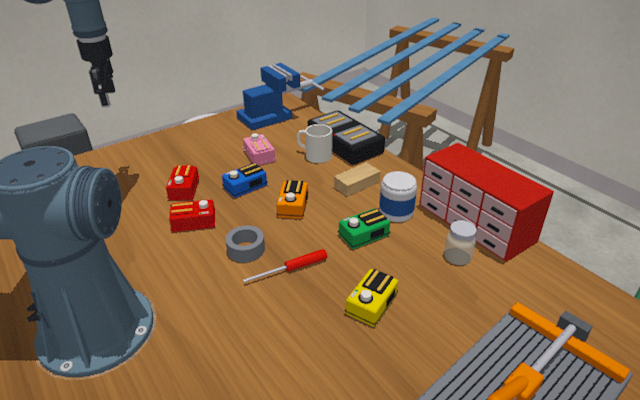

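Top view candidates: orange pack (294,204) with its button at (306,208), blue pack (238,223) with its button at (236,234). The others are pink (198,181), red (205,272) and (259,288), yellow (427,228) and green (365,181). The true orange and the only blue pack fit the description. Next I'll measure their buttons and confirm them in a crop.

```bash
cat > h.py <<'E'
import cv2,numpy as np
def ray(p,uv,z):
    V=np.array(p["view"]);R=V[:3,:3];c=-R.T@V[:3,3]
    d=R.T@np.array([(uv[0]-p["cx"])/p["fx"],(uv[1]-p["cy"])/p["fy"],1]);return c+d*(z-c[2])/d[2]
def white(im,box,thr=150):
    x0,y0,x1,y1=box;c=im[y0:y1,x0:x1];m=((c.min(2)>thr)&(np.ptp(c.astype(int),axis=2)<45)).astype(np.uint8)
    n,l,s,ce=cv2.connectedComponentsWithStats(m);return [(ce[i]+[x0,y0],s[i,4]) for i in range(1,n) if s[i,4]>8]
E
python3 - <<'E'
from station import robot
from h import *
im=cv2.imread("pics/top0.png");s=cv2.imread("pics/side0.png")
P={n:robot.camera_params(n) for n in("top","side")}
for k,b,bs in(("orange",(270,180,320,230),(270,170,315,225)),("blue",(220,198,256,248),(218,160,272,200))):
    for n,i,bb in(("top",im,b),("side",s,bs)):
        for c,a in white(i,bb): print(k,n,c.round(1),a,ray(P[n],c,60).round(1))
    hsv=cv2.cvtColor(im,cv2.COLOR_BGR2HSV);x0,y0,x1,y1=b;h=hsv[y0:y1,x0:x1]
    lo,hi=((11,170,150),(21,255,255)) if k=="orange" else((105,150,80),(125,255,255))
    m=cv2.inRange(h,lo,hi);c=cv2.minAreaRect(cv2.findNonZero(m));q=cv2.boxPoints(c)+[x0,y0]
    print([ray(P["top"],u,46)[:2].round(0).tolist() for u in q])
a=cv2.resize(im[170:250,175:325],None,fx=5,fy=5,interpolation=2);cv2.imwrite("pics/crop.png",a)
E
```

```text
orange top [301.3 210.9] 47 [526.9  88.9  60. ]
orange side [289.9 194.9] 34 [523.2  86.3  60. ]
[[615.0, 181.0], [618.0, 40.0], [477.0, 37.0], [474.0, 177.0]]
blue top [236.1 233. ] 46 [460.3 270.3  60. ]
blue side [232.6 172.2] 34 [456.5 269.3  60. ]
[[543.0, 304.0], [544.0, 239.0], [439.0, 235.0], [437.0, 300.0]]
```

View pics/crop.png

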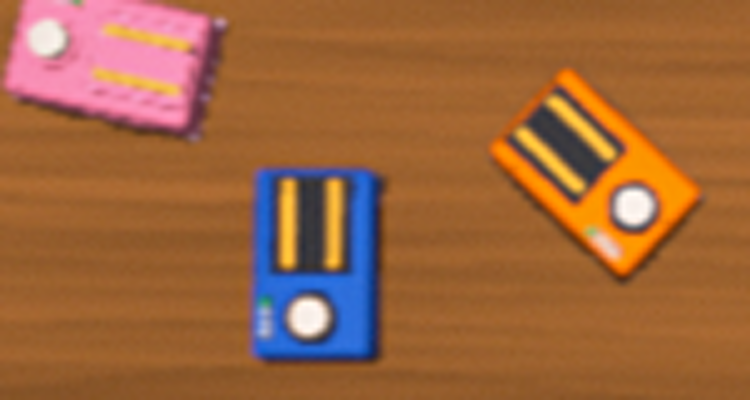

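The crop shows the blue pack's button at full-image (236.8,233.2) and the orange pack's at (301.6,211.4). Both are unmistakable and carry a black contact block. The two views agree within 4 mm, so I'll move above orange with the fingers shut.

send_rows([
  [2.3,-3.6,0,0,1],
  [2.3,-3.6,0,0,1],
  [2.3,-3.6,0,0,1],
  [2.3,-3.6,0,0,1],
  [2.3,-3.6,0,0,1],
  [2.3,-3.6,0,0,1],
  [2.3,-3.6,0,0,1],
  [2.3,-3.6,0,0,1],
], newtons=20)

```text
time_s: 0.9
position: [428.7, 230.9, 404.5]
tool_rot: [-180.0, -0.0, 154.9]
force: [1.0, 0.4, -0.5]
gripper_width: 0.1
grasp_force: 0.0
```

send_rows([
  [2.4,-3.6,-1,0,1],
  [2.4,-3.6,-2,0,1],
  [2.4,-3.6,-2,0,1],
  [2.4,-3.6,-2,0,1],
  [0,0,0,0,1],
  [0,0,0,0,1],
  [0,0,0,0,1],
])

```text
time_s: 1.6
position: [524.0, 89.1, 334.9]
tool_rot: [180.0, -0.0, 154.9]
force: [-0.1, 0.5, 0.0]
gripper_width: -0.1
grasp_force: 0.0
```

```bash
python3 - <<'E'
from station import robot
from h import *
s=robot.get_state();p=robot.camera_params("wrist");im=robot.camera("wrist");cv2.imwrite("pics/w1.png",im)
print(s["position"],s["tool_rot"],s["gripper_width"],s["time_s"],s["force"])
for c,a in white(im,(0,0,640,400)):
    if a>200: print(c.round(0),a,ray(p,c,60).round(1))
E
```

```text
[523.97262404  89.11949551 334.85044348] [ 1.79987756e+02 -1.90007003e-02  1.54881349e+02] -0.1292332841003966 1.6 [-0.08597499  0.47248456  0.00413005]
[530.  10.] 650 [460.9 269.6  60. ]
[41. 80.] 625 [360.8 -44.9  60. ]
[621. 370.] 309 [781.6 271.4  60. ]
```

View pics/w1.png

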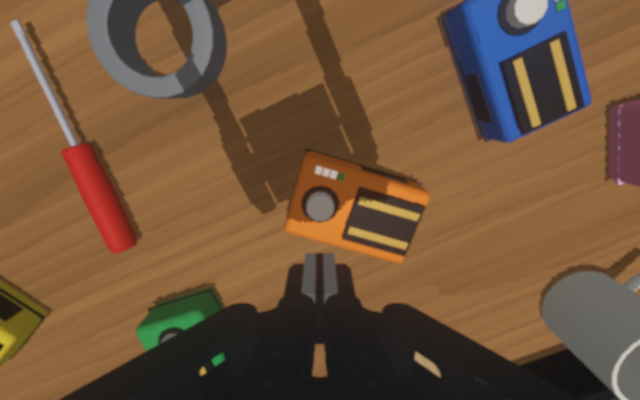

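The wrist view shows the orange button in shadow at (320,205), right under the fingertips, and the blue one at (528,10).

```bash
python3 - <<'E'
from station import robot
from h import *
p=robot.camera_params("wrist");im=cv2.imread("pics/w1.png");c=im[170:240,295:345].astype(int)
m=((c.min(2)>75)&(np.ptp(c,axis=2)<45)).astype(np.uint8)
n,l,s,ce=cv2.connectedComponentsWithStats(m)
for i in range(1,n):
    if s[i,4]>100: u=ce[i]+[295,170];print(u,s[i],ray(p,u,60))
print(ray(p,(320,205),60))
E
```

```text
[327.51470588 173.02941176] [ 20   0  23   9 136] [503.1079724 106.105537   60.       ]
[319.73959938 206.28043143] [ 11  22  28  29 649] [524.20926284  89.8730234   60.        ]
[523.35961897  90.48973509  60.        ]
```

Orange is centred within 1 mm. I'll descend quickly to 10 mm over it, then press slowly.

send_rows([
  [0.1,0,-3,0,1],
  [0,0,-3,0,1],
  [0,0,-2.5,0,1],
  [0,0,-0.7,0,1],
  [0,0,0,0,1],
  [0,0,-0.5,0,1],
  [0,0,-0.5,0,1],
  [0,0,0,0,1],
])

```text
time_s: 2.45
position: [525.6, 88.6, 233.2]
tool_rot: [180.0, 0.1, 154.9]
force: [-0.8, -0.0, 2.0]
gripper_width: -0.1
grasp_force: 0.7
```

send_rows([
  [0,0,-0.3,0,1],
  [0,0,-0.3,0,1],
  [0,0,-0.1,0,1],
  [0,0,-0.1,0,1],
  [0,0,0,0,1],
])

```text
time_s: 2.95
position: [525.8, 88.6, 225.4]
tool_rot: [180.0, 0.1, 154.9]
force: [1.2, 2.6, 6.7]
gripper_width: 0.0
grasp_force: 3.4
```

send_rows([
  [0,0,-0.1,0,1],
  [0,0,0,0,1],
  [0,0,0,0,1],
])

```text
time_s: 3.25
position: [525.8, 88.6, 225.2]
tool_rot: [180.0, 0.1, 154.9]
force: [-4.0, 1.8, 14.3]
gripper_width: 0.1
grasp_force: 7.3
```

```bash
python3 - <<'E'
from station import robot
import cv2
a=[cv2.resize(robot.camera("side")[160:235,210:320],None,fx=5,fy=5)];cv2.imwrite("pics/s1.png",a[0]);s=robot.get_state();print(s["position"],s["force"],s["time_s"])
E
```

```text
[525.85088148  88.592306   225.24450704] [-3.63345103  0.80783553 15.43169199] 3.3
```

View pics/s1.png

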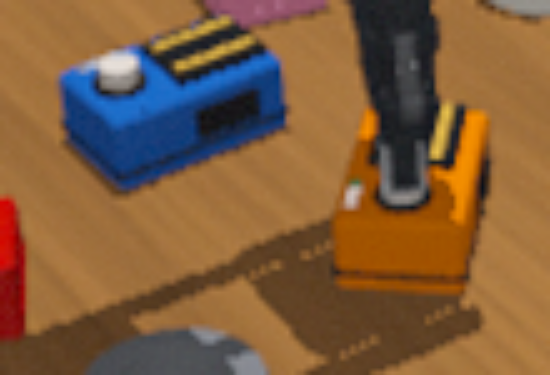

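The button is bottomed: z has stopped at 225.2 mm with 15 N on the tool. The side crop shows the tips centred on the orange button at about (403,185) in the crop. Holding.

send_rows([
  [0,0,0,0,1],
  [0,0,0,0,1],
  [0,0,0,0,1],
  [0,0,0,0,1],
  [0,0,0,0,1],
  [0,0,0,0,1],
  [0,0,0,0,1],
])

```text
time_s: 4.0
position: [525.9, 88.6, 225.3]
tool_rot: [180.0, 0.1, 154.9]
force: [-3.4, 1.7, 14.8]
gripper_width: 0.2
grasp_force: 7.3
```

send_rows([
  [0,0,0,0,1],
  [0,0,0,0,1],
  [0,0,0,0,1],
  [0,0,0,0,1],
  [0,0,0,0,1],
  [0,0,0,0,1],
])

```text
time_s: 4.6
position: [525.9, 88.6, 225.3]
tool_rot: [180.0, 0.1, 154.9]
force: [-2.7, 1.4, 14.5]
gripper_width: -0.3
grasp_force: 7.3
```

```bash
python3 - <<'E'
from station import robot
import cv2
cv2.imwrite("pics/s2.png",cv2.resize(robot.camera("side")[160:235,210:320],None,fx=5,fy=5));s=robot.get_state();print(s["position"],s["force"],s["time_s"])
E
```

```text
[525.85787859  88.58954082 225.2715438 ] [-3.07989652  1.52415747 15.41071815] 4.65
```

View pics/s2.png

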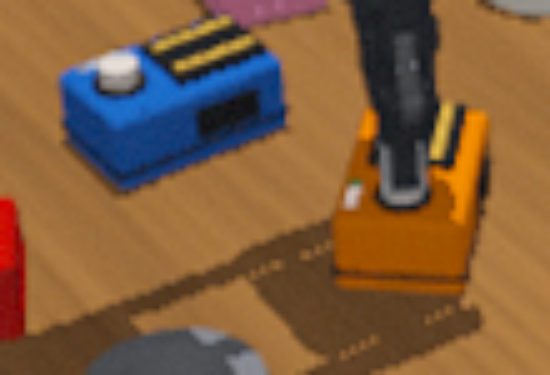

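The picture is unchanged: the lamps at (353,193) read as white and green before and after, so they are not resolvable here. Contact was bottomed for 1.5 s. Releasing straight up and going to blue.

send_rows([
  [0,0,0.5,0,1],
  [0,0,1,0,1],
  [0,0,3.5,0,1],
  [0,0,4.5,0,1],
  [-1.6,4.5,0,0,1],
  [-1.6,4.5,0,0,1],
  [-1.6,4.5,0,0,1],
  [-1.7,4.6,0,0,1],
])

```text
time_s: 5.45
position: [459.2, 270.6, 318.8]
tool_rot: [-179.9, -0.0, 154.8]
force: [0.1, 0.8, 0.3]
gripper_width: 0.1
grasp_force: 0.0
```

send_rows([
  [0,0,0,0,1],
  [0,0,0,0,1],
  [0,0,0,0,1],
])

```text
time_s: 5.75
position: [460.5, 268.7, 318.5]
tool_rot: [-179.9, -0.0, 154.8]
force: [-0.1, -0.5, 0.1]
gripper_width: 0.2
grasp_force: 0.0
```

```bash
python3 - <<'E'
from station import robot
from h import *
s=robot.get_state();p=robot.camera_params("wrist");im=robot.camera("wrist")
si=robot.camera("side");P=robot.camera_params("side")
print(s["position"],s["tool_rot"],s["time_s"],s["force"])
for t in(90,150):
  for c,a in white(im,(200,100,440,300),t):
    if a>200: print(t,c.round(0),a,ray(p,c,60).round(1))
for c,a in white(si,(270,170,315,225)):print("orange side",c,a,ray(P,c,60))
cv2.imwrite("pics/w2.png",im)
E
```

```text
[460.47728252 268.72223315 318.49475839] [-1.79944599e+02 -1.05417023e-02  1.54830724e+02] 5.75 [-0.10680734 -0.4731368   0.08772246]
90 [350. 187.] 228 [451.8 296.6  60. ]
90 [321. 209.] 696 [457.6 271.   60. ]
orange side [289.77142857 194.91428571] 35 [522.8861076   86.31890292  60.        ]
```

View pics/w2.png

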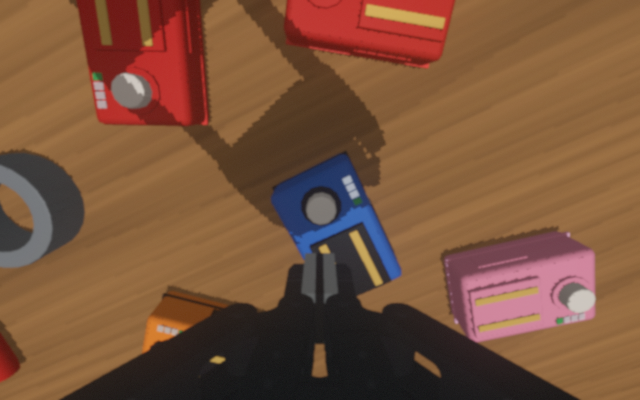

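The orange button is back out and the pack hasn't moved (same side pixels). Blue's button is at (321,209), 2–3 mm off; nudging and pressing.

send_rows([
  [-0.1,0.1,-3,0,1],
  [0,0,-3,0,1],
  [0,0,-1.6,0,1],
  [0,0,0,0,1],
  [0,0,-0.5,0,1],
  [0,0,-0.5,0,1],
  [0,0,-0.4,0,1],
  [0,0,-0.3,0,1],
])

```text
time_s: 6.65
position: [460.1, 270.5, 226.6]
tool_rot: [179.9, 0.1, 154.9]
force: [1.6, -1.9, 5.2]
gripper_width: -0.2
grasp_force: 2.2
```

send_rows([
  [0,0,-0.1,0,1],
  [0,0,-0.1,0,1],
  [0,0,0,0,1],
  [0,0,0,0,1],
])

```text
time_s: 7.05
position: [460.2, 270.6, 225.3]
tool_rot: [179.9, 0.1, 154.9]
force: [-0.1, -3.8, 11.0]
gripper_width: -0.2
grasp_force: 5.6
```

It has bottomed the same way, at z 225.3 mm and 11 N. Holding, then releasing.

send_rows([
  [0,0,0,0,1],
  [0,0,0,0,1],
  [0,0,0,0,1],
  [0,0,0,0,1],
  [0,0,0,0,1],
  [0,0,0,0,1],
  [0,0,0,0,1],
  [0,0,0,0,1],
])

```text
time_s: 7.85
position: [460.1, 270.5, 225.4]
tool_rot: [179.9, 0.1, 154.9]
force: [-0.4, -4.0, 11.0]
gripper_width: -0.0
grasp_force: 5.6
```

send_rows([
  [0,0,0,0,1],
  [0,0,0,0,1],
  [0,0,0,0,1],
  [0,0,0,0,1],
  [0,0,0,0,1],
  [0,0,0,0,1],
])

```text
time_s: 8.45
position: [460.1, 270.6, 225.3]
tool_rot: [179.9, 0.1, 154.9]
force: [-0.7, -4.4, 11.7]
gripper_width: 0.2
grasp_force: 5.6
```

send_rows([
  [0,0,0.5,0,1],
  [0,0,1,0,1],
  [0,0,3.5,0,1],
  [0,0,4.5,0,1],
  [0,0,4.5,0,1],
  [0,0,3,0,1],
  [0,0,0,0,1],
  [0,0,0,0,1],
])

```text
time_s: 9.25
position: [458.8, 270.7, 394.1]
tool_rot: [180.0, 0.0, 154.9]
force: [-0.1, -0.1, -1.3]
gripper_width: -0.0
grasp_force: 0.0
```

```bash
python3 - <<'E'
from station import robot
from h import *
si=robot.camera("side");P=robot.camera_params("side");s=robot.get_state();print(s["position"],s["force"],s["joint_velocities"].round(1),s["time_s"])
for b in((270,170,315,225),(218,160,272,200)):
  for c,a in white(si,b):print(c.round(1),a,ray(P,c,60).round(1))
d=cv2.absdiff(si,cv2.imread("pics/side0.png")).max(2)
cv2.imwrite("pics/s3.png",si)
E
```

```text
[458.54696561 270.54619308 392.75703913] [-0.64098586 -0.08033324  0.05552611] [-0.2  1.3  1.  -0.2 -0.1  0. ] 9.3
[289.8 194.9] 35 [522.9  86.3  60. ]
```

View pics/s3.png

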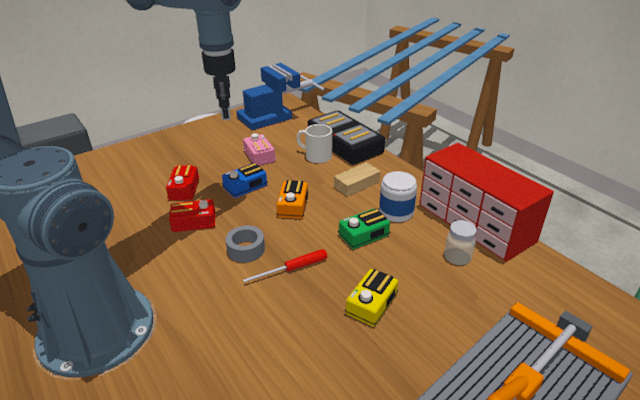

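Both buttons are out, at (290,195) and (232,172). Every pack stands where it was, and the gripper is clear with the tips about 220 mm up.

```bash
python3 -c "
from station import robot
print(robot.sign_off())"
```

```text
the job is handed in; nothing more can be done
None
```

I pressed the orange check button and then the blue one fully in, held each for over a second and let it spring out; nothing was visibly moved and the arm finished clear, but the pictures were too coarse to show whether the lamps lit.

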